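# Line up rock core plugs by shade

### The job

Line up the four rock core plugs on the rail's white discs in order of shade, from the palest at the end with the blue post to the darkest at the other end. Stand each plug upright in the middle of its own disc, never laying one over, and leave the glass beaker undisturbed.

Things in the scene. Friction and masses are not known exactly. Their poses are not given: they have to be found in the camera images.
- plug_cream: rock core plug, pale cream (the palest): solid upright cylinder, diameter 38 mm, 60 mm tall, about 163 g; stands on the bench (z = 0) at the start. Origin: centre of its underside, z along its axis, up.
- plug_tan: rock core plug, mid tan (second palest): solid upright cylinder, diameter 38 mm, 48 mm tall, about 131 g; stands on the bench (z = 0) at the start. Origin: centre of its underside, z along its axis, up.
- plug_brown: rock core plug, dark brown (second darkest): solid upright cylinder, diameter 38 mm, 66 mm tall, about 180 g; stands on the bench (z = 0) at the start. Origin: centre of its underside, z along its axis, up.
- plug_black: rock core plug, near-black (the darkest): solid upright cylinder, diameter 38 mm, 54 mm tall, about 147 g; stands on the bench (z = 0) at the start. Origin: centre of its underside, z along its axis, up.
- disc_a: fixed white disc, diameter 58 mm, 4 mm thick, number 1 of four in a straight row at 85 mm spacing along a dark steel rail (85 x 460 mm, 12 mm high) on the bench. Origin: centre of its underside, on the rail's top; the disc's top is 4 mm above that (16 mm above the bench). x points across the rail, y along it, from disc_d towards disc_a.
- disc_b: fixed white disc, diameter 58 mm, 4 mm thick, number 2 of four in a straight row at 85 mm spacing along a dark steel rail (85 x 460 mm, 12 mm high) on the bench. Origin: centre of its underside, on the rail's top; the disc's top is 4 mm above that (16 mm above the bench). x points across the rail, y along it (the same way as disc_a).
- disc_c: fixed white disc, diameter 58 mm, 4 mm thick, number 3 of four in a straight row at 85 mm spacing along a dark steel rail (85 x 460 mm, 12 mm high) on the bench. Origin: centre of its underside, on the rail's top; the disc's top is 4 mm above that (16 mm above the bench). x points across the rail, y along it (the same way as disc_a).
- disc_d: fixed white disc, diameter 58 mm, 4 mm thick, number 4 of four in a straight row at 85 mm spacing along a dark steel rail (85 x 460 mm, 12 mm high) on the bench. Origin: centre of its underside, on the rail's top; the disc's top is 4 mm above that (16 mm above the bench). x points across the rail, y along it (the same way as disc_a).
- blue_post: fixed round blue post, diameter 28 mm, 22 mm tall, on the rail 72 mm beyond one of the two end discs (disc_a or disc_d, different from start to start): it marks the pale end. A low black stop (50 x 12 x 10 mm) stands on the rail at the other end. Origin: centre of its underside.
- beaker: empty clear glass beaker, rim diameter 54 mm, 80 mm tall, standing loose among the plugs; to be left alone. Origin: centre of its underside.

How it is judged:
By the outcome, as a careful person would: the job done as asked, in the order asked, and still so for the second after the job is handed in, with the robot touching nothing.
It also fails if it takes over 112 s, if anything falls off the work surface, if the arm or the gripper's body presses on something with over 40 N, if the wrist force passes 120 N, or if a joint passes its speed limit or range.

### The arm

A 6-joint arm with a two-finger parallel gripper is mounted at the origin on the work surface. World frame = base frame: x ahead of the robot, y to its left, z up, the work surface at z = 0. Lengths are in m, angles in rad, forces in N, time in s.
With the tool pointing down it reaches from about 0.25 to 0.725 m from the base axis. Payload 4 kg.
Tool frame: the origin (TCP) lies midway between the tips of the shut fingers; the grasp point (between the pads) lies 19 mm behind it; z points along the fingers, y is the direction in which the jaws open and shut (so a half turn about z gives the same grasp; the last joint's range is limited). The gripper opens to 85 mm and grips with 20 to 120 N. Pads are 22 mm wide; open, the fingers measure 114 mm over their backs; the gripper's body (76 mm by 85 mm) begins 54 mm behind the grasp point. The pads swing forward as they close: fully open they stand 13 mm farther back than shut.
Start: joints at [-1.146, 0.241, 0.005, 1.335, 0, 1.571], TCP at [0.206, -0.456, 0.231] pointing down, gripper open.
Joint ranges: [-2.72, 2.72], [-1.05, 1.87], [-1.09, 1.28], [-1.99, 2.15], [-1.42, 1.44], [-3.14, 3.14]. Speed limits (rad/s): [2.79, 2.79, 3.14, 3.14, 3.14, 3.14].

### API

Orientations are given as a unit quaternion [x, y, z, w].
In Python, from workcell import get_obs, camera, camera_model, job_done, masks_of gives the robot as it stands.
- The arm moves only by the tool jog_arm, never from a script. Its argument "deltas" is a list that holds one entry, the list of rows, each a list of 7 numbers: the shift along the tool's x, y, z in mm, then the turn, a rotation vector about the tool's x, y, z in degrees, then the finger opening in mm, from 0 to 85.4. A call has 1 to 5 rows; each row shifts and turns the pose as measured when the row begins, along the tool's axes as they then stand; what a row does not reach is not made up. A row lasts 1/10 s, in which the tool goes at most 50 mm and 8.59 degrees, less where a joint would pass 70% of its speed; a pose out of reach is approached as far as the arm can. A call with a gripper value outside its range is refused whole. The fingers move at their own pace and stop on an object; the grip force is fixed at half the most. Time passes only in rows, so rows that do not move let the fingers close. It gives the time, the measured TCP pose, the force and the opening at its end, in the units of the state.
- get_obs(): the state, without advancing time (a new reading comes with each control period).
- camera(name): name is "scene" or "top" or "wrist"; returns the picture (384x512x3 uint8, red, green, blue); there is no depth.
- camera_model(name): a dict with "fovy" (degrees; the focal length in pixels is half the picture's height over the tangent of half this angle, whatever the lens; pixels are square), "cx", "cy" (the principal point, pixels), "k1" (the pictures are not rectified: a ray, as slopes to the right and down, at radius r is drawn at 1 + k1 r^2 times it, then the intrinsics apply), "pose" (4x4, takes a point from camera to world coordinates); the wrist camera has in their place "T_tool_cam" (4x4, takes a point from camera to tool coordinates, whose origin is the TCP and whose axes are the flange's). Camera axes: x right, y down, z forward; pixel columns grow to the right and rows downward; lengths in m; the calibration is good to about 2 mm. A picture is of the moment at which its call begins: read the wrist's pose just before it. camera_model takes no time and is no camera call.
- job_done(): hands the job in, once; it reports no verdict.
Trained networks look in the newest picture that a camera, given by its name, has taken for a name from the list of things; names that differ only in an ending like _2 or _b are one class to them, and where a whole thing is asked for, a point or a joint stands for the part that bears it (a point fixed in the world has none). Each returns a list of dicts, best first, with "conf" (0 to 1); they miss things now and then, are a little off and sometimes report something else, mostly with a low value. They report only what shows in the picture. A call takes as long as a camera call.
- masks_of(target, camera): "pixels" (384x512 bool, what is visible of it) and "at" ([column, row] in pixels, amid what is visible of it).
The state is a dict: "clock": time; "joint_pos": joint angles; "joint_vel": joint speeds; "tau": joint torques, N m; "eef_pos": TCP position; "tool_rot": TCP orientation; "ft_force": force on the tool from outside, world axes, zero at the start; "ft_torque": the same for the moment, N m; "grip_width": finger opening in m.
Only numpy, scipy, OpenCV 4.12 (cv2) and the standard library are available. Lean on these libraries where they do the work, as an engineer would, in place of code of your own. Each camera call takes 0.05 s, during which the arm holds its last target. There are 200 camera calls.

## Working session

There is one attempt and no reset: what is moved stays moved. The work goes in short steps, Python scripts to look and compute and a tool call to move; the robot and the scene stay as the last step left them, time stands still between calls to the robot, and variables do not carry over. Pictures are saved under pics/ and viewed, about 12 in all and at most 16, crops included, and the job is handed in when it is done.

Besides the shell and the picture viewer there is one more tool, called as name(argument=value, ...), one argument or row to a line, values as JSON. jog_arm: Moves the arm, as the interface text tells. Its arguments: {"type":"object","properties":{"deltas":{"type":"array"}},"required":["deltas"]}

```bash
ls; mkdir -p pics
cat > h.py <<'E'
import numpy as np, cv2
from workcell import *
from scipy.spatial.transform import Rotation as R
def K(m):
    f=192/np.tan(np.radians(m["fovy"])/2); return f,m["cx"],m["cy"],m["k1"]
def pose(name,obs=None):
    m=camera_model(name)
    if "pose" in m: return m,np.array(m["pose"])
    o=obs or get_obs(); T=np.eye(4);T[:3,:3]=R.from_quat(o["tool_rot"]).as_matrix();T[:3,3]=o["eef_pos"]
    return m,T@np.array(m["T_tool_cam"])
def ray(name,uv,obs=None):
    m,T=pose(name,obs);f,cx,cy,k=K(m)
    d=np.array([(uv[0]-cx)/f,(uv[1]-cy)/f]);u=d.copy()
    for _ in range(30): u=d/(1+k*(u@u))
    return T[:3,3],T[:3,:3]@np.array([u[0],u[1],1])
def onz(name,uv,z,obs=None):
    p,d=ray(name,uv,obs); return (p+d*(z-p[2])/d[2])[:2]
def proj(name,P,obs=None):
    m,T=pose(name,obs);f,cx,cy,k=K(m);q=T[:3,:3].T@(np.array(P,float)-T[:3,3]);s=q[:2]/q[2];s=s*(1+k*(s@s));return s*f+[cx,cy]
def snap(name,fn):
    o=get_obs();im=camera(name);cv2.imwrite("pics/"+fn,im[:,:,::-1]);return im,o
E
python3 - <<'E'
from h import *
for c in("scene","top"):
    im,o=snap(c,c+"1.png");m=camera_model(c);print(c,np.round(np.array(m["pose"]),3).tolist(),m["fovy"],m["k1"])
for n in("plug_cream","plug_tan","plug_brown","plug_black","disc_a","blue_post","beaker"):
    for c in("top","scene"):
        for r in masks_of(n,c)[:5]: print(n,c,round(r["conf"],2),np.round(r["at"],1),r["pixels"].sum(),np.round(onz(c,r["at"],.016 if n[0]=="d" else .05),3))
print(get_obs()["clock"],get_obs()["tool_rot"])
E
```

```text
pics
scene [[-0.067, 0.695, -0.716, 1.171], [0.998, 0.056, -0.039, 0.015], [0.013, -0.717, -0.697, 0.665], [0.0, 0.0, 0.0, 1.0]] 54.887135150814295 -0.04081884161917122
top [[-0.023, -0.994, 0.11, 0.43], [-0.999, 0.027, 0.03, -0.016], [-0.033, -0.109, -0.994, 1.202], [0.0, 0.0, 0.0, 1.0]] 43.92904499852906 -0.1891064395836912
plug_cream top 0.81 [383.3 219.2] 279 [ 0.487 -0.28 ]
plug_cream top 0.4 [250.3 174. ] 427 [0.607 0.042]
plug_cream top 0.37 [281.1 175. ] 384 [ 0.602 -0.034]
plug_cream scene 0.74 [157.8 176.9] 403 [ 0.502 -0.27 ]
plug_cream scene 0.49 [327.8 174.3] 329 [0.457 0.154]
plug_tan top 0.62 [274.8 236.8] 194 [ 0.452 -0.014]
plug_tan top 0.19 [247.8 174.5] 383 [0.606 0.048]
plug_tan scene 0.69 [265.9 182.4] 315 [ 0.5 -0. ]
plug_brown top 0.69 [324.7 242.8] 201 [ 0.435 -0.134]
plug_brown scene 0.96 [213.6 167.6] 384 [ 0.455 -0.137]
plug_black top 0.62 [204.8 241.7] 212 [0.444 0.156]
plug_black scene 0.71 [327.4 175.9] 339 [0.463 0.153]
disc_a top 0.74 [279.3 173.6] 419 [ 0.611 -0.03 ]
disc_a top 0.73 [384.  220.5] 285 [ 0.486 -0.289]
disc_a top 0.72 [313.6 168.6] 421 [ 0.621 -0.116]
disc_a top 0.71 [217.5 176.5] 409 [0.608 0.127]
disc_a top 0.71 [249.2 175.2] 422 [0.609 0.046]
disc_a scene 0.88 [250.  224.6] 375 [ 0.61  -0.031]
disc_a scene 0.67 [285.  227.8] 398 [0.614 0.05 ]
disc_a scene 0.63 [321.8 229.4] 432 [0.612 0.135]
disc_a scene 0.62 [211.2 227.4] 391 [ 0.626 -0.119]
blue_post top 0.66 [343.2 170.8] 110 [ 0.609 -0.186]
blue_post scene 0.62 [180.7 221.6] 125 [ 0.643 -0.181]
blue_post scene 0.39 [250.7 227. ] 379 [ 0.646 -0.026]
beaker top 0.81 [138.6 232.6] 472 [0.469 0.321]
beaker scene 0.63 [389.2 184.2] 706 [0.482 0.305]
0.8 [ 9.77528309e-01  2.10804185e-01 -1.21760028e-05  2.21882445e-06]
```

Run:
```python
import cv2
a=cv2.imread("pics/top1.png");cv2.imwrite("pics/t.png",cv2.resize(a[130:300,100:420],None,fx=2.4,fy=2.4,interpolation=cv2.INTER_CUBIC))
```

```text
(no output)
```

View pics/t.png

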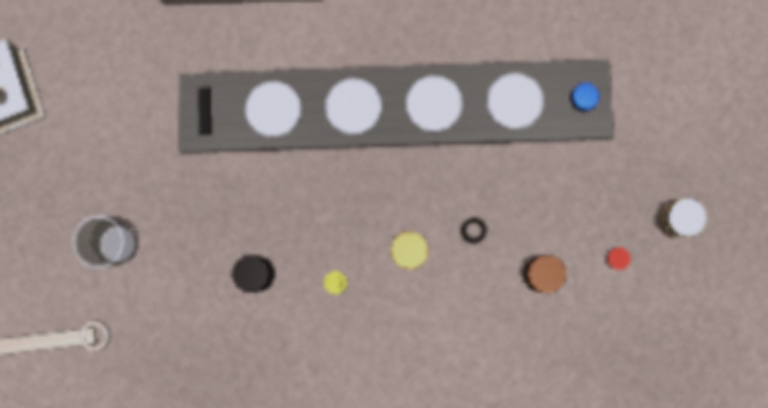

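View pics/scene1.png

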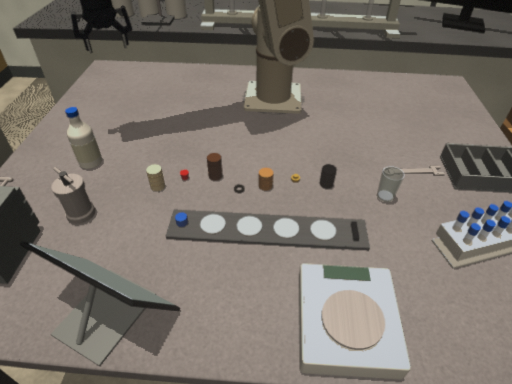

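The top view shows the blue post (585,97 in the crop) at the −y end. The plugs from −y to +y are cream (688,217), brown (547,273), tan (410,250) and black (253,273), and the beaker (105,241) is on the far left. The scene view shows the same layout, and the plug heights match. There are loose distractors between the plugs.

```bash
cat >> h.py <<'E'
RT=R.from_matrix(np.array([[0,1,0],[1,0,0],[0,0,-1.]]).T) # tool x=world y, tool y=world x, z down
def plan(x,y,z,grip,v=45,n=5):
    o=get_obs();p=np.array(o["eef_pos"]);r=R.from_quat(o["tool_rot"]);out=[]
    t=np.array([x,y,z])
    for i in range(n):
        d=r.inv().apply(t-p)*1000;s=min(1,v/max(np.linalg.norm(d),1e-9));d=np.round(d*s)
        w=np.degrees((r.inv()*RT).as_rotvec());w=np.round(w*min(1,8.5/max(np.linalg.norm(w),1e-9)),1)
        out.append([*map(int,d),*map(float,w),grip]);p=p+r.apply(d/1000);r=r*R.from_rotvec(np.radians(w))
    print("t",round(o["clock"],2),"at",np.round(o["eef_pos"],4),"w",o["grip_width"],"left mm",np.round((t-p)*1000));print(out)
E
python3 - <<'E'
from h import *
f=lambda u,v:(u/2.4+100,v/2.4+130)
for n,u,z in(("cream",(688,217),.06),("brown",(547,273),.066),("tan",(410,250),.048),("black",(253,273),.054),("d1",(515,100),.016),("d2",(434,103),.016),("d3",(353,106),.016),("d4",(273,108),.016),("post",(585,97),.034),("beaker",(103,241),.08)):print(n,np.round(onz("top",f(*u),z),4))
print(np.round(camera_model("wrist")["T_tool_cam"],3),camera_model("wrist")["fovy"])
x,y=onz("top",f(688,217),.06);plan(x,y,.2,85,n=10)
E
```

```text
cream [ 0.4837 -0.2854]
brown [ 0.432  -0.1402]
tan [ 0.4588 -0.0049]
black [0.439  0.1538]
d1 [ 0.6136 -0.1187]
d2 [ 0.6127 -0.0336]
d3 [0.6119 0.0515]
d4 [0.6122 0.1361]
post [ 0.6121 -0.1899]
beaker [0.4732 0.3014]
[[ 0.001 -0.96  -0.281  0.071]
 [ 1.     0.001 -0.     0.001]
 [ 0.001 -0.281  0.96  -0.143]
 [ 0.     0.     0.     1.   ]] 62.064568574000546
t 0.8 at [ 0.2061 -0.4556  0.2313] w 0.08528508269612647 left mm [-0. -0. -0.]
[[44, -6, 4, -0.0, 0.0, -8.5, 85], [45, 1, 4, -0.0, 0.0, -8.5, 85], [44, 8, 4, -0.0, 0.0, -8.5, 85], [42, 14, 5, -0.0, 0.0, -8.5, 85], [40, 20, 4, -0.0, 0.0, -8.5, 85], [36, 26, 5, -0.0, 0.0, -8.5, 85], [32, 31, 4, -0.0, 0.0, -8.5, 85], [8, 11, 1, -0.0, 0.0, -6.2, 85], [1, 0, 0, -0.0, 0.0, 0.0, 85], [0, 0, 0, -0.0, 0.0, 0.0, 85]]
```

jog_arm(
  deltas=[
    [[44,-6,4,0,0,-8.5,85],[45,1,4,0,0,-8.5,85],[44,8,4,0,0,-8.5,85],[42,14,5,0,0,-8.5,85],[40,20,4,0,0,-8.5,85]],
  ],
)

```text
clock: 1.3
eef_pos: [0.3973, -0.3393, 0.2106]
tool_rot: [0.833, 0.554, -0.001, 0.002]
ft_force: [-0.4, -1.3, 0.4]
grip_width: 0.085
```

```bash
python3 -c "
from h import *
plan(.4837,-.2854,.15,85)"
```

```text
t 1.3 at [ 0.3973 -0.3393  0.2106] w 0.08504494826724622 left mm [ 0. -0.  0.]
[[32, 22, 23, 0.0, 0.1, -8.5, 85], [28, 27, 23, 0.1, 0.1, -8.5, 85], [15, 19, 15, 0.0, 0.1, -5.8, 85], [0, 0, 0, 0.0, -0.0, 0.0, 85], [0, 0, 0, 0.0, -0.0, 0.0, 85]]
```

jog_arm(
  deltas=[
    [[32,22,23,0,0.1,-8.5,85],[28,27,23,0.1,0.1,-8.5,85],[15,19,15,0,0.1,-5.8,85],[0,0,0,0,0,0,85]],
  ],
)

```text
clock: 1.7
eef_pos: [0.4921, -0.279, 0.1478]
tool_rot: [0.701, 0.713, 0.001, 0.002]
ft_force: [0.2, -0.6, -0.2]
grip_width: 0.085
```

```bash
cat >> h.py <<'E'
H=dict(cream=.06,tan=.048,brown=.066,black=.054)
def find(n,fn,save=True):
    """top face centre: fit silhouette of known cylinder to the wrist mask by matching projected centre"""
    im,o=snap("wrist",fn);rs=masks_of("plug_"+n,"wrist")
    for r in rs[:3]:
        m=r["pixels"].astype(np.uint8);h=H[n]
        xy=onz("wrist",r["at"],h/2,o);ys,xs=np.nonzero(m);c=np.array([xs.mean(),ys.mean()]);box=(xs.min(),ys.min(),xs.max(),ys.max())
        a=np.linspace(0,2*np.pi,40)
        for _ in range(6): # match silhouette centroid and box
            pts=np.array([proj("wrist",[xy[0]+.019*np.cos(t),xy[1]+.019*np.sin(t),z],o) for t in a for z in(0,h)],np.float32)
            hull=cv2.convexHull(pts);mm=cv2.moments(hull);cc=np.array([mm["m10"],mm["m01"]])/mm["m00"]
            xy=xy+onz("wrist",c,h/2,o)-onz("wrist",cc,h/2,o)
        A=np.zeros((384,512),np.uint8);cv2.fillPoly(A,[hull.astype(int)],1)
        iou=(A&m).sum()/(A|m).sum()
        if save: cv2.polylines(im,[hull.astype(int)],True,(255,0,255),1)
        print(n,round(r["conf"],2),"xy",np.round(xy,4),"iou",round(iou,2),box)
    cv2.imwrite("pics/"+fn,im[:,:,::-1])
E
python3 -c "
from h import *
find('cream','w1.png');plan(.4837,-.2854,.1,85)"
```

```text
cream 0.58 xy [ 0.4837 -0.2857] iou 0.95 (np.int64(219), np.int64(157), np.int64(268), np.int64(218))
t 1.8 at [ 0.4907 -0.2811  0.1498] w 0.08512425044658835 left mm [-0. -0.  0.]
[[-4, -7, 44, 0.3, 0.2, 0.7, 85], [0, 0, 6, -0.0, -0.0, 0.0, 85], [0, 0, 0, -0.0, -0.0, 0.0, 85], [0, 0, 0, -0.0, -0.0, 0.0, 85], [0, 0, 0, -0.0, -0.0, 0.0, 85]]
```

View pics/w1.png

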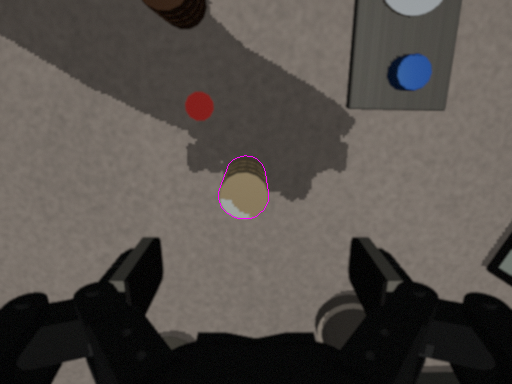

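The magenta outline sits closely on the cream plug (243,187). A grey round thing shows near the right finger at (345,310), so I'll check where it is before I go down.

```bash
python3 -c "
from h import *
for z in(0,.05,.09):print(onz('wrist',(345,310),z),onz('wrist',(180,340),z), onz('wrist',(360,240),.15))
print(onz('scene',(78,215),0),onz('scene',(88,165),0))
print(proj('wrist',[.4837,-.2857,.05]))
plan(.4837,-.2857,.02,85,v=30)"
```

```text
[ 0.59161457 -0.43911792] [ 0.40911541 -0.48127239] [ 0.54250034 -0.28082006]
[ 0.57410627 -0.40006233] [ 0.42281599 -0.43500803] [ 0.54250034 -0.28082006]
[ 0.56009963 -0.36881785] [ 0.43377645 -0.39799654] [ 0.54250034 -0.28082006]
[ 0.5994532  -0.45150884] [ 0.4136427 -0.5016076]
[245.74971389 188.31804558]
t 1.8 at [ 0.4907 -0.2811  0.1498] w 0.08512425044658835 left mm [-0. -0.  0.]
[[-1, -2, 30, 0.3, 0.2, 0.7, 85], [-1, -2, 30, -0.0, -0.0, 0.0, 85], [-1, -1, 30, -0.0, -0.0, 0.0, 85], [-1, -2, 30, -0.0, -0.0, 0.0, 85], [0, 0, 10, -0.0, -0.0, 0.0, 85]]
```

jog_arm(
  deltas=[
    [[-5,-7,8,0.3,0.2,0.7,85],[0,0,40,0,0,0,85],[0,0,40,0,0,0,85],[0,0,30,0,0,0,85],[0,0,14,0,0,0,85]],
  ],
)

```text
clock: 2.3
eef_pos: [0.4826, -0.2966, 0.0215]
tool_rot: [0.713, 0.701, 0.001, 0.008]
ft_force: [-0.6, 0.4, 0.7]
grip_width: 0.0849
```

```bash
python3 -c "
from h import *
plan(.4837,-.2857,.012,85,v=15)"
```

```text
t 2.3 at [ 0.4826 -0.2966  0.0215] w 0.0848553351690176 left mm [-0.  0. -0.]
[[11, 1, 9, 0.7, 0.6, -1.0, 85], [0, 0, 0, -0.0, -0.0, 0.0, 85], [0, 0, 0, -0.0, -0.0, 0.0, 85], [0, 0, 0, -0.0, -0.0, 0.0, 85], [0, 0, 0, -0.0, -0.0, 0.0, 85]]
```

jog_arm(
  deltas=[
    [[9,1,7,0.7,0.6,-1,85],[0,0,0,0,0,0,85]],
  ],
)

```text
clock: 2.5
eef_pos: [0.4798, -0.289, 0.0126]
tool_rot: [0.709, 0.705, -0.001, -0.003]
ft_force: [1.0, -0.0, 0.3]
grip_width: 0.0847
```

```bash
python3 -c "
from h import *
plan(.4837,-.2857,.012,85,v=15)"
```

```text
t 2.5 at [ 0.4798 -0.289   0.0126] w 0.08473646945961148 left mm [-0.  0.  0.]
[[3, 4, 1, -0.3, -0.2, -0.3, 85], [0, 0, 0, -0.0, 0.0, 0.0, 85], [0, 0, 0, -0.0, 0.0, 0.0, 85], [0, 0, 0, -0.0, 0.0, 0.0, 85], [0, 0, 0, -0.0, 0.0, 0.0, 85]]
```

jog_arm(
  deltas=[
    [[3,4,1,-0.3,-0.2,-0.3,85],[0,0,0,0,0,0,85],[0,0,0,0,0,0,85]],
  ],
)

```text
clock: 2.8
eef_pos: [0.4854, -0.288, 0.0148]
tool_rot: [0.708, 0.706, 0.001, 0.003]
ft_force: [0.6, 0.1, 0.1]
grip_width: 0.0848
```

```bash
python3 -c "
from h import *
plan(.4837,-.2857,.012,85,v=15)"
```

```text
t 2.8 at [ 0.4854 -0.288   0.0148] w 0.0848368088967187 left mm [0. 0. 0.]
[[2, -2, 3, 0.3, 0.2, -0.1, 85], [0, 0, 0, -0.0, -0.0, -0.0, 85], [0, 0, 0, -0.0, -0.0, -0.0, 85], [0, 0, 0, -0.0, -0.0, -0.0, 85], [0, 0, 0, -0.0, -0.0, -0.0, 85]]
```

jog_arm(
  deltas=[
    [[2,-2,2,0.3,0.2,-0.1,85],[0,0,0,0,0,0,50],[0,0,0,0,0,0,30],[0,0,0,0,0,0,0],[0,0,0,0,0,0,0]],
  ],
)

```text
clock: 3.3
eef_pos: [0.4851, -0.2865, 0.0152]
tool_rot: [0.707, 0.707, 0.0, 0.002]
ft_force: [-0.2, -0.1, -1.3]
grip_width: 0.037
```

jog_arm(
  deltas=[
    [[0,0,0,0,0,0,0],[0,0,0,0,0,0,0]],
  ],
)

```text
clock: 3.5
eef_pos: [0.4851, -0.2865, 0.0151]
tool_rot: [0.707, 0.707, 0.0, 0.002]
ft_force: [0.1, 1.2, 1.2]
grip_width: 0.0366
```

```bash
python3 -c "
from h import *
plan(.4837,-.2857,.10,0,v=30)"
```

```text
t 3.5 at [ 0.4851 -0.2865  0.0151] w 0.036626636395233225 left mm [-0. -0. -0.]
[[0, 0, -30, 0.2, 0.1, 0.0, 0], [0, -1, -30, -0.0, 0.0, 0.0, 0], [1, 0, -25, -0.0, 0.0, 0.0, 0], [0, 0, 0, -0.0, 0.0, 0.0, 0], [0, 0, 0, -0.0, 0.0, 0.0, 0]]
```

jog_arm(
  deltas=[
    [[0,0,-30,0.2,0.1,0,0],[0,0,-30,0,0,0,0],[0,0,-20,0,0,0,0]],
  ],
)

```text
clock: 3.8
eef_pos: [0.4809, -0.284, 0.0918]
tool_rot: [0.707, 0.707, -0.002, -0.006]
ft_force: [-0.3, -0.7, -1.8]
grip_width: 0.0365
```

```bash
python3 -c "
from h import *
plan(.6136,-.1187,.10,0,v=45)"
```

```text
t 3.8 at [ 0.4809 -0.284   0.0918] w 0.036469258021488156 left mm [-0.  0.  0.]
[[35, 28, -2, -0.7, -0.4, 0.0, 0], [35, 28, -2, 0.0, 0.0, 0.0, 0], [35, 28, -2, 0.0, 0.0, 0.0, 0], [35, 28, -1, 0.0, 0.0, 0.0, 0], [25, 21, -1, 0.0, 0.0, 0.0, 0]]
```

jog_arm(
  deltas=[
    [[35,28,-4,-0.7,-0.4,0,0],[35,28,-4,0,0,0,0],[35,28,-2,0,0,0,0],[30,23,-1,0,0,0,0],[15,13,-1,0,0,0,0]],
  ],
)

```text
clock: 4.3
eef_pos: [0.6047, -0.1342, 0.1067]
tool_rot: [0.71, 0.704, 0.0, 0.003]
ft_force: [-0.3, -0.3, -1.4]
grip_width: 0.0369
```

```bash
python3 -c "
from h import *
plan(.6136,-.1187,.10,0,v=20)
im,o=snap('wrist','w2.png')
for r in masks_of('disc_a','wrist')+[]: print(r['conf'],r['at'],r['pixels'].sum(),onz('wrist',r['at'],.016,o))
for r in masks_of('blue_post','wrist'): print('post',r['conf'],r['at'],onz('wrist',r['at'],.034,o))
"
```

```text
t 4.3 at [ 0.6047 -0.1342  0.1067] w 0.03693736114402518 left mm [-0. -0.  0.]
[[16, 9, 7, 0.3, 0.2, -0.5, 0], [0, 0, 0, -0.0, 0.0, -0.0, 0], [0, 0, 0, -0.0, 0.0, -0.0, 0], [0, 0, 0, -0.0, 0.0, -0.0, 0], [0, 0, 0, -0.0, 0.0, -0.0, 0]]
0.91 [266.5, 44.7] 6048 [ 0.61363335 -0.03396784]
post 0.75 [263.9, 45.1] [ 0.6113214  -0.03647987]
post 0.74 [29.3, 202.1] [ 0.44085017 -0.13920482]
```

View pics/w2.png

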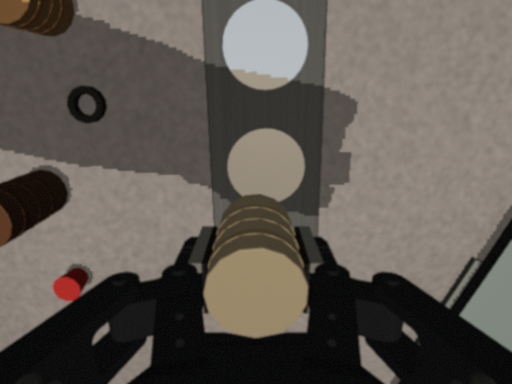

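The picture shows cream held upright. The first disc is in shadow at (266,165), the second is at (265,44), and its measured position agrees with the top view to 1 mm.

jog_arm(
  deltas=[
    [[15,9,7,0.3,0.2,-0.5,0],[0,0,0,0,0,0,0],[0,0,0,0,0,0,0]],
  ],
)

```text
clock: 4.75
eef_pos: [0.6107, -0.122, 0.0974]
tool_rot: [0.708, 0.706, -0.003, -0.002]
ft_force: [0.0, -0.7, -1.0]
grip_width: 0.037
```

```bash
python3 -c "
from h import *
plan(.6138,-.1192,.045,0,v=20)"
```

```text
t 4.75 at [ 0.6107 -0.122   0.0974] w 0.03702930477543707 left mm [ 0. -0. -0.]
[[1, 1, 20, -0.3, 0.1, -0.2, 0], [1, 1, 20, -0.0, -0.0, 0.0, 0], [1, 1, 12, -0.0, -0.0, 0.0, 0], [0, 0, 0, -0.0, -0.0, 0.0, 0], [0, 0, 0, -0.0, -0.0, 0.0, 0]]
```

jog_arm(
  deltas=[
    [[2,1,20,-0.3,0.1,-0.2,0],[2,1,20,0,0,0,0],[1,1,11,0,0,0,0],[0,0,0,0,0,0,0],[0,0,0,0,0,0,0]],
  ],
)

```text
clock: 5.25
eef_pos: [0.612, -0.121, 0.0456]
tool_rot: [0.709, 0.705, -0.0, -0.0]
ft_force: [0.4, -0.8, -1.1]
grip_width: 0.0367
```

```bash
python3 -c "
from h import *
plan(.6138,-.1192,.0325,0,v=20)"
```

```text
t 5.25 at [ 0.612  -0.121   0.0456] w 0.036672547455781586 left mm [-0. -0. -0.]
[[2, 2, 13, -0.0, 0.0, -0.3, 0], [0, 0, 0, -0.0, 0.0, -0.0, 0], [0, 0, 0, -0.0, 0.0, -0.0, 0], [0, 0, 0, -0.0, 0.0, -0.0, 0], [0, 0, 0, -0.0, 0.0, -0.0, 0]]
```

jog_arm(
  deltas=[
    [[2,2,6,0,0,-0.3,0],[1,1,5,0,0,0,0],[0,0,1,0,0,0,0],[0,0,0,0,0,0,0]],
  ],
)

```text
clock: 5.65
eef_pos: [0.6169, -0.1186, 0.0352]
tool_rot: [0.707, 0.707, 0.001, 0.002]
ft_force: [0.7, 0.1, -1.5]
grip_width: 0.0368
```

```bash
python3 -c "
from h import *
plan(.6138,-.1192,.0315,0,v=20)"
```

```text
t 5.65 at [ 0.6169 -0.1186  0.0352] w 0.036758522609202114 left mm [-0.  0.  0.]
[[-1, -3, 4, 0.2, 0.1, -0.0, 0], [0, 0, 0, -0.0, -0.0, -0.0, 0], [0, 0, 0, -0.0, -0.0, -0.0, 0], [0, 0, 0, -0.0, -0.0, -0.0, 0], [0, 0, 0, -0.0, -0.0, -0.0, 0]]
```

jog_arm(
  deltas=[
    [[-1,-3,3,0.2,0.1,0,0],[0,0,0,0,0,0,0],[0,0,0,0,0,0,0]],
  ],
)

```text
clock: 5.95
eef_pos: [0.614, -0.1196, 0.0325]
tool_rot: [0.707, 0.707, 0.0, 0.0]
ft_force: [0.2, 0.2, -1.1]
grip_width: 0.0366
```

```bash
python3 -c "
from h import *
plan(.6138,-.1192,.0312,0,v=20)"
```

```text
t 5.95 at [ 0.614  -0.1196  0.0325] w 0.03664328564846032 left mm [-0.  0. -0.]
[[0, 0, 1, 0.0, -0.0, -0.0, 0], [0, 0, 0, 0.0, -0.0, -0.0, 0], [0, 0, 0, 0.0, -0.0, -0.0, 0], [0, 0, 0, 0.0, -0.0, -0.0, 0], [0, 0, 0, 0.0, -0.0, -0.0, 0]]
```

jog_arm(
  deltas=[
    [[0,0,1,0,0,0,0],[0,0,0,0,0,0,0],[0,0,0,0,0,0,45],[0,0,0,0,0,0,85],[0,0,0,0,0,0,85]],
  ],
)

```text
clock: 6.45
eef_pos: [0.6148, -0.1198, 0.0325]
tool_rot: [0.707, 0.707, 0.001, 0.001]
ft_force: [1.3, -0.3, 0.1]
grip_width: 0.072
```

jog_arm(
  deltas=[
    [[0,0,0,0,0,0,85],[0,0,0,0,0,0,85],[0,0,-30,0,0,0,85],[0,0,-40,0,0,0,85],[0,0,-30,0,0,0,85]],
  ],
)

```text
clock: 6.95
eef_pos: [0.6104, -0.119, 0.1292]
tool_rot: [0.707, 0.707, -0.003, -0.004]
ft_force: [0.5, -0.5, 0.2]
grip_width: 0.0847
```

```bash
python3 -c "
from h import *
find('cream','w3.png')
plan(.4588,-.0049,.14,85,v=45,n=6)"
```

```text
cream 0.84 xy [ 0.6144 -0.1245] iou 0.9 (np.int64(233), np.int64(158), np.int64(291), np.int64(229))
cream 0.61 xy [ 0.4325 -0.1422] iou 0.92 (np.int64(0), np.int64(178), np.int64(81), np.int64(250))
t 7.05 at [ 0.6136 -0.1196  0.133 ] w 0.08505242708625424 left mm [ 0. -0. -0.]
[[27, -36, -2, -0.1, -0.0, -0.0, 85], [27, -36, -2, 0.0, -0.0, -0.0, 85], [27, -36, -1, 0.0, -0.0, -0.0, 85], [26, -37, -2, 0.0, -0.0, -0.0, 85], [8, -10, 0, 0.0, -0.0, -0.0, 85], [0, 0, 0, 0.0, -0.0, -0.0, 85]]
```

jog_arm(
  deltas=[
    [[27,-36,-2,0,0,0,85],[27,-36,-2,0,0,0,85],[27,-36,-1,0,0,0,85],[20,-28,0,0,0,0,85],[8,-12,0,0,0,0,85]],
  ],
)

```text
clock: 7.55
eef_pos: [0.4612, -0.0088, 0.1327]
tool_rot: [0.709, 0.706, -0.001, -0.002]
ft_force: [0.7, 0.8, -0.4]
grip_width: 0.085
```

```bash
sed -i 's/def find(n,fn,save=True):/def find(n,fn,save=True,z0=0.):/; s|onz("wrist",r\["at"\],h/2,o)|onz("wrist",r["at"],z0+h/2,o)|; s|z\],o) for t in a for z in(0,h)|z+z0],o) for t in a for z in(0,h)|; s|onz("wrist",c,h/2,o)-onz("wrist",cc,h/2,o)|onz("wrist",c,z0+h/2,o)-onz("wrist",cc,z0+h/2,o)|' h.py
python3 -c "
from h import *
find('tan','w4.png')
plan(.4588,-.0049,.06,85,v=40)"
```

```text
tan 0.59 xy [ 0.4591 -0.0046] iou 0.95 (np.int64(228), np.int64(148), np.int64(278), np.int64(208))
t 7.65 at [ 0.462  -0.0092  0.1329] w 0.08519627140482673 left mm [-0.  0.  0.]
[[2, -2, 40, -0.2, -0.0, -0.2, 85], [2, -1, 33, -0.0, -0.0, -0.0, 85], [0, 0, 0, -0.0, -0.0, -0.0, 85], [0, 0, 0, -0.0, -0.0, -0.0, 85], [0, 0, 0, -0.0, -0.0, -0.0, 85]]
```

View pics/w4.png

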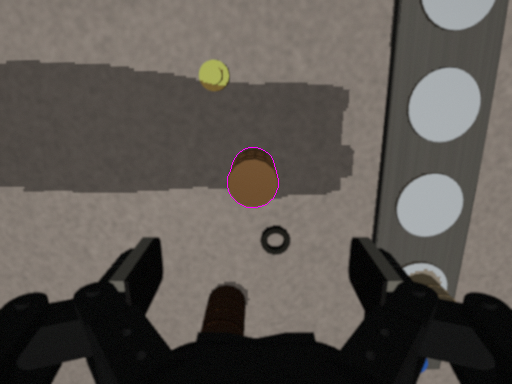

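The outline fits tan at (253,180). The ring at (275,240) is outside the fingers' paths.

jog_arm(
  deltas=[
    [[3,-2,35,-0.2,0,-0.2,85],[2,-1,35,0,0,0,85],[1,0,20,0,0,0,85],[0,0,10,0,0,0,85],[0,0,5,0,0,0,85]],
  ],
)

```text
clock: 8.15
eef_pos: [0.4656, -0.0046, 0.0253]
tool_rot: [0.707, 0.707, 0.003, 0.004]
ft_force: [0.0, 1.0, 0.0]
grip_width: 0.085
```

```bash
python3 -c "
from h import *
plan(.4591,-.0046,.013,85,v=20,n=1)"
```

```text
t 8.15 at [ 0.4656 -0.0046  0.0253] w 0.08498998873210716 left mm [ 0.  0. -0.]
[[0, -7, 12, 0.6, 0.0, -0.1, 85]]
```

jog_arm(
  deltas=[
    [[0,-6,9,0.6,0,-0.1,85],[0,0,1,0,0,0,85],[0,0,0,0,0,0,85]],
  ],
)

```text
clock: 8.45
eef_pos: [0.4604, -0.0055, 0.0139]
tool_rot: [0.707, 0.707, -0.001, -0.0]
ft_force: [0.0, 0.5, 0.2]
grip_width: 0.0849
```

```bash
python3 -c "
from h import *
plan(.4591,-.0046,.013,85,v=20,n=1)"
```

```text
t 8.45 at [ 0.4604 -0.0055  0.0139] w 0.08488666034418225 left mm [-0. -0.  0.]
[[1, -1, 1, -0.1, 0.1, -0.0, 85]]
```

jog_arm(
  deltas=[
    [[1,-1,0,-0.1,0.1,0,85],[0,0,0,0,0,0,50],[0,0,0,0,0,0,30],[0,0,0,0,0,0,0],[0,0,0,0,0,0,0]],
  ],
)

```text
clock: 8.95
eef_pos: [0.4616, -0.0045, 0.0163]
tool_rot: [0.707, 0.707, 0.002, 0.002]
ft_force: [-0.1, 0.5, -1.8]
grip_width: 0.0365
```

jog_arm(
  deltas=[
    [[0,0,0,0,0,0,0],[0,0,0,0,0,0,0]],
  ],
)

```text
clock: 9.15
eef_pos: [0.4615, -0.0045, 0.0163]
tool_rot: [0.707, 0.707, 0.002, 0.002]
ft_force: [-0.5, -0.2, -1.2]
grip_width: 0.0361
```

jog_arm(
  deltas=[
    [[0,0,-25,0,0,0,0],[0,0,-35,0,0,0,0],[0,0,-30,0,0,0,0]],
  ],
)

```text
clock: 9.45
eef_pos: [0.4556, -0.0045, 0.1033]
tool_rot: [0.707, 0.707, -0.003, -0.003]
ft_force: [1.5, -0.7, -0.1]
grip_width: 0.0367
```

```bash
python3 -c "
from h import *
plan(.6132,-.0338,.11,0,v=45)"
```

```text
t 9.45 at [ 0.4556 -0.0045  0.1033] w 0.03672485358109146 left mm [-0. -0.  0.]
[[-8, 44, -2, -0.5, -0.0, -0.0, 0], [-8, 44, -2, 0.0, -0.0, -0.0, 0], [-8, 44, -2, 0.0, -0.0, -0.0, 0], [-5, 26, -1, 0.0, -0.0, -0.0, 0], [0, 0, 0, 0.0, -0.0, -0.0, 0]]
```

jog_arm(
  deltas=[
    [[-8,40,-3,-0.5,0,0,0],[-8,40,-3,0,0,0,0],[-6,35,-2,0,0,0,0],[-4,25,0,0,0,0,0],[-2,14,0,0,0,0,0]],
  ],
)

```text
clock: 9.95
eef_pos: [0.6141, -0.033, 0.1162]
tool_rot: [0.707, 0.707, 0.002, 0.002]
ft_force: [-0.6, 0.5, -1.7]
grip_width: 0.0361
```

```bash
python3 -c "
from h import *
plan(.6132,-.0338,.05,0,v=20)"
```

```text
t 9.95 at [ 0.6141 -0.033   0.1162] w 0.03613572841848579 left mm [-0.  0. -0.]
[[0, 0, 20, 0.4, -0.0, 0.1, 0], [0, 0, 20, -0.0, -0.0, -0.0, 0], [-1, -1, 20, -0.0, -0.0, -0.0, 0], [0, 0, 6, -0.0, -0.0, -0.0, 0], [0, 0, 0, -0.0, -0.0, -0.0, 0]]
```

jog_arm(
  deltas=[
    [[0,0,20,0.4,0,0.1,0],[0,0,20,0,0,0,0],[0,0,18,0,0,0,0],[0,0,8,0,0,0,0],[0,0,4,0,0,0,0]],
  ],
)

```text
clock: 10.45
eef_pos: [0.6172, -0.0336, 0.0419]
tool_rot: [0.708, 0.707, 0.0, -0.0]
ft_force: [-0.4, 0.2, -0.7]
grip_width: 0.0366
```

```bash
python3 -c "
from h import *
plan(.6132,-.0338,.0335,0,v=20,n=1)"
```

```text
t 10.45 at [ 0.6172 -0.0336  0.0419] w 0.03663496928787195 left mm [ 0. -0. -0.]
[[0, -4, 8, -0.0, -0.0, -0.1, 0]]
```

jog_arm(
  deltas=[
    [[0,-3,5,0,0,0,0],[0,-1,3,0,0,0,0],[0,0,0,0,0,0,0],[0,0,0,0,0,0,0]],
  ],
)

```text
clock: 10.85
eef_pos: [0.613, -0.0336, 0.0343]
tool_rot: [0.708, 0.707, 0.0, -0.0]
ft_force: [0.6, -0.1, -1.1]
grip_width: 0.0369
```

```bash
python3 -c "
from h import *
plan(.6132,-.0338,.0325,0,v=20,n=1)"
```

```text
t 10.85 at [ 0.613  -0.0336  0.0343] w 0.03690247670083725 left mm [ 0. -0.  0.]
[[0, 0, 2, 0.0, -0.0, -0.1, 0]]
```

jog_arm(
  deltas=[
    [[0,0,2,0,0,0,0],[0,0,0,0,0,0,0],[0,0,0,0,0,0,45],[0,0,0,0,0,0,85],[0,0,0,0,0,0,85]],
  ],
)

```text
clock: 11.35
eef_pos: [0.6153, -0.0337, 0.0351]
tool_rot: [0.708, 0.707, 0.002, 0.002]
ft_force: [-0.3, -0.7, -0.4]
grip_width: 0.072
```

jog_arm(
  deltas=[
    [[0,0,0,0,0,0,85],[0,0,0,0,0,0,85],[0,0,-30,0,0,0,85],[0,0,-40,0,0,0,85],[0,0,-35,0,0,0,85]],
  ],
)

```text
clock: 11.85
eef_pos: [0.6099, -0.0334, 0.136]
tool_rot: [0.708, 0.707, -0.003, -0.004]
ft_force: [-0.1, 0.1, 0.6]
grip_width: 0.0853
```

```bash
python3 -c "
from h import *
find('tan','w5.png',z0=.016)
find('cream','w5b.png',z0=.016)
plan(.4325,-.1420,.15,85,v=45,n=6)"
```

```text
tan 0.75 xy [ 0.6141 -0.0336] iou 0.93 (np.int64(236), np.int64(157), np.int64(288), np.int64(218))
cream 0.63 xy [ 0.6142 -0.1192] iou 0.93 (np.int64(231), np.int64(246), np.int64(279), np.int64(323))
t 12.05 at [ 0.6112 -0.0335  0.1362] w 0.08478812792006583 left mm [ 0.  0. -0.]
[[-23, -38, -3, -0.3, -0.1, -0.1, 85], [-23, -38, -3, 0.0, 0.0, 0.0, 85], [-23, -38, -3, 0.0, 0.0, 0.0, 85], [-23, -38, -3, 0.0, 0.0, 0.0, 85], [-17, -27, -2, 0.0, 0.0, 0.0, 85], [0, 0, 0, 0.0, 0.0, 0.0, 85]]
```

View pics/w5.png

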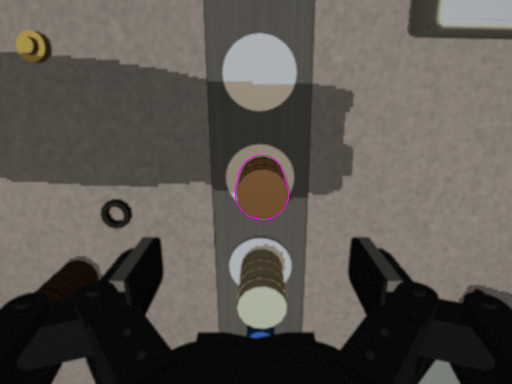

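Both plugs stand on their discs, tan at (262,187) and cream at (262,290). Both are within about 1 mm of centre. Brown is next.

jog_arm(
  deltas=[
    [[-23,-38,-6,-0.3,-0.1,-0.1,85],[-23,-38,-6,0,0,0,85],[-23,-38,-3,0,0,0,85],[-22,-36,0,0,0,0,85],[-12,-20,0,0,0,0,85]],
  ],
)

```text
clock: 12.55
eef_pos: [0.4324, -0.1363, 0.1405]
tool_rot: [0.705, 0.709, -0.005, -0.007]
ft_force: [-0.3, 0.1, -0.7]
grip_width: 0.0853
```

```bash
python3 -c "
from h import *
find('brown','w6.png')
plan(.4325,-.1420,.013,85,v=40)"
```

```text
brown 0.92 xy [ 0.4314 -0.1411] iou 0.94 (np.int64(230), np.int64(157), np.int64(281), np.int64(224))
t 12.65 at [ 0.4321 -0.1364  0.1405] w 0.08526853885735863 left mm [0. 0. 0.]
[[-2, 1, 40, -1.0, -0.2, 0.3, 85], [-2, 0, 40, -0.0, 0.0, -0.0, 85], [-1, 0, 40, -0.0, 0.0, -0.0, 85], [-1, 0, 8, -0.0, 0.0, -0.0, 85], [0, 0, 0, -0.0, 0.0, -0.0, 85]]
```

View pics/w6.png

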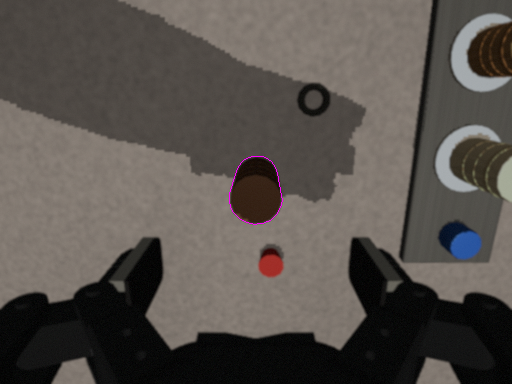

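The outline fits brown at (256,190), and the fingers have clear paths down on both sides.

jog_arm(
  deltas=[
    [[-3,0,20,-1,-0.2,0.3,85],[-1,0,40,0,0,0,85],[0,-2,35,0,0,0,85],[0,-1,15,0,0,0,85],[0,0,8,0,0,0,85]],
  ],
)

```text
clock: 13.15
eef_pos: [0.4299, -0.1396, 0.0163]
tool_rot: [0.708, 0.707, 0.001, 0.0]
ft_force: [0.2, 0.0, 0.5]
grip_width: 0.0849
```

```bash
python3 -c "
from h import *
plan(.4314,-.1413,.013,85,v=20,n=1)"
```

```text
t 13.15 at [ 0.4299 -0.1396  0.0163] w 0.0849441090197769 left mm [ 0.  0. -0.]
[[-2, 1, 3, 0.1, -0.0, -0.1, 85]]
```

jog_arm(
  deltas=[
    [[-2,1,3,0.1,0,-0.1,85],[0,0,0,0,0,0,50],[0,0,0,0,0,0,30],[0,0,0,0,0,0,0],[0,0,0,0,0,0,0]],
  ],
)

```text
clock: 13.65
eef_pos: [0.4325, -0.1412, 0.0131]
tool_rot: [0.706, 0.708, 0.0, -0.0]
ft_force: [-0.6, 0.9, -1.5]
grip_width: 0.037
```

jog_arm(
  deltas=[
    [[0,0,0,0,0,0,0],[0,0,0,0,0,0,0]],
  ],
)

```text
clock: 13.85
eef_pos: [0.433, -0.1414, 0.0138]
tool_rot: [0.706, 0.708, 0.0, 0.0]
ft_force: [-0.2, -0.3, -1.6]
grip_width: 0.037
```

jog_arm(
  deltas=[
    [[0,0,-25,0,0,0,0],[0,0,-40,0,0,0,0],[0,0,-40,0,0,0,0],[0,0,-20,0,0,0,0]],
  ],
)

```text
clock: 14.25
eef_pos: [0.4285, -0.1401, 0.1388]
tool_rot: [0.706, 0.708, -0.002, -0.005]
ft_force: [1.4, -0.4, -3.0]
grip_width: 0.0368
```

```bash
python3 -c "
from h import *
plan(.6125,.0513,.12,0,v=45,n=7)"
```

```text
t 14.25 at [ 0.4285 -0.1401  0.1388] w 0.036820262290199406 left mm [0. 0. 0.]
[[32, 31, 3, -0.6, -0.2, 0.1, 0], [32, 31, 3, 0.0, -0.0, 0.0, 0], [32, 31, 3, 0.0, -0.0, 0.0, 0], [32, 31, 3, 0.0, -0.0, 0.0, 0], [33, 31, 3, 0.0, -0.0, 0.0, 0], [30, 29, 4, 0.0, -0.0, 0.0, 0], [0, 0, 0, 0.0, -0.0, 0.0, 0]]
```

jog_arm(
  deltas=[
    [[32,31,0,-0.6,-0.2,0.1,0],[32,31,0,0,0,0,0],[32,31,0,0,0,0,0],[32,31,0,0,0,0,0],[30,29,0,0,0,0,0]],
  ],
)

```text
clock: 14.75
eef_pos: [0.5859, 0.0168, 0.1447]
tool_rot: [0.712, 0.703, 0.002, 0.004]
ft_force: [0.2, -0.7, -2.2]
grip_width: 0.0372
```

```bash
python3 -c "
from h import *
plan(.6125,.0513,.12,0,v=20,n=5)"
```

```text
t 14.75 at [0.5859 0.0168 0.1447] w 0.03716320584519217 left mm [ 0. -0.  0.]
[[14, 10, 10, 0.5, 0.2, -0.7, 0], [14, 11, 10, -0.0, 0.0, -0.0, 0], [7, 5, 5, -0.0, 0.0, -0.0, 0], [0, 0, 0, -0.0, 0.0, -0.0, 0], [0, 0, 0, -0.0, 0.0, -0.0, 0]]
```

jog_arm(
  deltas=[
    [[16,13,5,0.5,0.2,-0.7,0],[14,11,10,0,0,0,0],[4,2,20,0,0,0,0],[0,0,15,0,0,0,0],[0,0,5,0,0,0,0]],
  ],
)

```text
clock: 15.25
eef_pos: [0.6173, 0.0589, 0.0867]
tool_rot: [0.704, 0.71, 0.001, 0.0]
ft_force: [0.3, -0.5, -2.9]
grip_width: 0.0363
```

```bash
python3 -c "
from h import *
plan(.6128,.0513,.04,0,v=20,n=5)"
```

```text
t 15.25 at [0.6173 0.0589 0.0867] w 0.036276430742957465 left mm [0. 0. 0.]
[[-3, -2, 20, 0.1, -0.1, 0.5, 0], [-3, -2, 20, 0.0, 0.0, 0.0, 0], [-2, -1, 7, 0.0, 0.0, 0.0, 0], [0, 0, 0, 0.0, 0.0, 0.0, 0], [0, 0, 0, 0.0, 0.0, 0.0, 0]]
```

jog_arm(
  deltas=[
    [[-5,-3,15,0.1,0,0.5,0],[-2,-1,20,0,0,0,0],[0,0,8,0,0,0,0],[0,0,3,0,0,0,0],[0,0,0,0,0,0,0]],
  ],
)

```text
clock: 15.75
eef_pos: [0.6125, 0.0513, 0.0395]
tool_rot: [0.707, 0.707, 0.0, -0.001]
ft_force: [-0.4, 0.6, -2.1]
grip_width: 0.0367
```

```bash
python3 -c "
from h import *
plan(.6128,.0513,.031,0,v=20,n=1)"
```

```text
t 15.75 at [0.6125 0.0513 0.0395] w 0.036668343406815955 left mm [ 0.  0. -0.]
[[0, 0, 8, -0.1, -0.1, -0.1, 0]]
```

jog_arm(
  deltas=[
    [[0,-1,5,0,0,0,0],[0,0,3,0,0,0,0],[0,0,0,0,0,0,0],[0,0,0,0,0,0,0]],
  ],
)

```text
clock: 16.15
eef_pos: [0.6135, 0.0515, 0.0338]
tool_rot: [0.707, 0.707, 0.002, 0.001]
ft_force: [-0.3, -1.3, -2.0]
grip_width: 0.0371
```

```bash
python3 -c "
from h import *
plan(.6128,.0513,.030,0,v=20,n=1)"
```

```text
t 16.15 at [0.6135 0.0515 0.0338] w 0.03710701220585899 left mm [ 0. -0.  0.]
[[0, -1, 4, 0.2, -0.1, -0.1, 0]]
```

jog_arm(
  deltas=[
    [[0,-1,3,0.2,0,0,0],[0,0,1,0,0,0,0],[0,0,0,0,0,0,0],[0,0,0,0,0,0,0]],
  ],
)

```text
clock: 16.55
eef_pos: [0.613, 0.0517, 0.0302]
tool_rot: [0.707, 0.707, 0.001, -0.0]
ft_force: [0.0, 0.2, -1.8]
grip_width: 0.0371
```

```bash
python3 -c "
from h import *
plan(.6128,.0513,.030,0,v=20,n=1)"
```

```text
t 16.55 at [0.613  0.0517 0.0302] w 0.03707142000492876 left mm [-0. -0. -0.]
[[0, 0, 0, 0.1, -0.1, -0.0, 0]]
```

jog_arm(
  deltas=[
    [[0,0,0,0,0,0,45],[0,0,0,0,0,0,85],[0,0,0,0,0,0,85],[0,0,0,0,0,0,85],[0,0,0,0,0,0,85]],
  ],
)

```text
clock: 17.05
eef_pos: [0.6145, 0.0518, 0.0319]
tool_rot: [0.707, 0.707, 0.003, 0.001]
ft_force: [-0.3, 0.1, -0.7]
grip_width: 0.0847
```

jog_arm(
  deltas=[
    [[0,0,-30,0,0,0,85],[0,0,-40,0,0,0,85],[0,0,-40,0,0,0,85]],
  ],
)

```text
clock: 17.35
eef_pos: [0.6085, 0.0511, 0.1369]
tool_rot: [0.707, 0.707, -0.004, -0.005]
ft_force: [1.0, -1.1, 0.8]
grip_width: 0.0851
```

```bash
python3 -c "
from h import *
find('brown','w7.png',z0=.016)
plan(.439,.1538,.14,85,v=45,n=6)"
```

```text
brown 0.93 xy [0.6133 0.052 ] iou 0.91 (np.int64(236), np.int64(155), np.int64(291), np.int64(226))
brown 0.59 xy [0.6098 0.0741] iou 0.28 (np.int64(227), np.int64(143), np.int64(295), np.int64(194))
t 17.45 at [0.6136 0.0515 0.1434] w 0.08482225406056977 left mm [ 0.  0. -0.]
[[23, -39, 1, 0.2, -0.1, -0.0, 85], [23, -39, 1, -0.0, -0.0, -0.0, 85], [23, -39, 1, -0.0, -0.0, -0.0, 85], [22, -39, 0, -0.0, -0.0, -0.0, 85], [11, -19, 0, -0.0, -0.0, -0.0, 85], [0, 0, 0, -0.0, -0.0, -0.0, 85]]
```

jog_arm(
  deltas=[
    [[23,-39,0,0.2,-0.1,0,85],[23,-39,0,0,0,0,85],[23,-39,0,0,0,0,85],[20,-34,0,0,0,0,85],[10,-17,0,0,0,0,85]],
  ],
)

```text
clock: 17.95
eef_pos: [0.4439, 0.1518, 0.1414]
tool_rot: [0.709, 0.705, 0.002, 0.001]
ft_force: [-0.1, 0.9, -0.3]
grip_width: 0.0849
```

```bash
python3 -c "
from h import *
find('black','w8.png')
plan(.439,.1538,.013,85,v=40)"
```

```text
black 0.74 xy [0.4385 0.1567] iou 0.93 (np.int64(223), np.int64(146), np.int64(272), np.int64(204))
t 18.05 at [0.4442 0.1518 0.1415] w 0.08484616804522814 left mm [-0.  0.  0.]
[[1, -2, 40, 0.2, -0.1, -0.3, 85], [0, -2, 40, 0.0, 0.0, -0.0, 85], [1, -1, 40, 0.0, 0.0, -0.0, 85], [0, 0, 9, 0.0, 0.0, -0.0, 85], [0, 0, 0, 0.0, 0.0, -0.0, 85]]
```

View pics/w8.png

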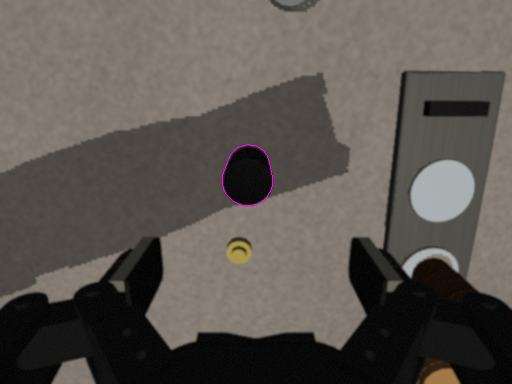

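The outline fits black at (248,176), and the beaker is well clear at the top edge (293,0).

jog_arm(
  deltas=[
    [[4,-5,20,0.2,-0.1,-0.3,85],[0,-1,40,0,0,0,85],[0,-2,35,0,0,0,85],[0,-1,18,0,0,0,85],[0,0,8,0,0,0,85]],
  ],
)

```text
clock: 18.55
eef_pos: [0.4434, 0.1566, 0.0195]
tool_rot: [0.707, 0.707, 0.006, 0.004]
ft_force: [0.3, 0.1, -0.0]
grip_width: 0.085
```

```bash
python3 -c "
from h import *
plan(.4385,.1558,.013,85,v=20,n=1)"
```

```text
t 18.55 at [0.4434 0.1566 0.0195] w 0.08498417390657491 left mm [ 0.  0. -0.]
[[-1, -5, 6, 0.8, -0.1, -0.0, 85]]
```

jog_arm(
  deltas=[
    [[-1,-4,4,0.8,-0.1,0,85],[0,0,1,0,0,0,85],[0,0,0,0,0,0,85]],
  ],
)

```text
clock: 18.85
eef_pos: [0.4408, 0.1548, 0.0139]
tool_rot: [0.708, 0.706, -0.0, -0.0]
ft_force: [0.5, 0.1, -0.6]
grip_width: 0.0846
```

```bash
python3 -c "
from h import *
plan(.4385,.1558,.013,85,v=20,n=1)"
```

```text
t 18.85 at [0.4408 0.1548 0.0139] w 0.08462674432165736 left mm [-0. -0.  0.]
[[1, -2, 1, -0.0, 0.0, -0.1, 85]]
```

jog_arm(
  deltas=[
    [[1,-2,0,0,0,-0.1,85],[0,0,0,0,0,0,50],[0,0,0,0,0,0,30],[0,0,0,0,0,0,0],[0,0,0,0,0,0,0]],
  ],
)

```text
clock: 19.35
eef_pos: [0.4416, 0.1569, 0.0173]
tool_rot: [0.707, 0.707, 0.003, 0.001]
ft_force: [-0.2, 0.7, -1.0]
grip_width: 0.0368
```

jog_arm(
  deltas=[
    [[0,0,0,0,0,0,0],[0,0,0,0,0,0,0]],
  ],
)

```text
clock: 19.55
eef_pos: [0.4414, 0.1569, 0.0172]
tool_rot: [0.707, 0.707, 0.003, 0.001]
ft_force: [-0.3, -1.0, -0.4]
grip_width: 0.0372
```

jog_arm(
  deltas=[
    [[0,0,-25,0,0,0,0],[0,0,-40,0,0,0,0],[0,0,-30,0,0,0,0]],
  ],
)

```text
clock: 19.85
eef_pos: [0.4357, 0.1549, 0.1092]
tool_rot: [0.707, 0.707, -0.004, -0.002]
ft_force: [1.0, 0.4, -1.2]
grip_width: 0.0369
```

```bash
python3 -c "
from h import *
plan(.6125,.1362,.12,0,v=40,n=5)"
```

```text
t 19.85 at [0.4357 0.1549 0.1092] w 0.036889507575303855 left mm [-0.  0.  0.]
[[-4, 40, -3, -0.4, 0.2, 0.0, 0], [-4, 40, -2, -0.0, -0.0, 0.0, 0], [-4, 40, -3, -0.0, -0.0, 0.0, 0], [-5, 40, -2, -0.0, -0.0, 0.0, 0], [-2, 17, -1, -0.0, -0.0, 0.0, 0]]
```

jog_arm(
  deltas=[
    [[-4,40,-3,-0.4,0.2,0,0],[-4,40,-2,0,0,0,0],[-4,40,0,0,0,0,0],[-4,36,0,0,0,0,0],[-2,15,0,0,0,0,0]],
  ],
)

```text
clock: 20.35
eef_pos: [0.6118, 0.1375, 0.1191]
tool_rot: [0.706, 0.708, 0.003, 0.001]
ft_force: [-0.5, 0.5, -1.3]
grip_width: 0.0371
```

```bash
python3 -c "
from h import *
plan(.6125,.1365,.045,0,v=20,n=5)"
```

```text
t 20.35 at [0.6118 0.1375 0.1191] w 0.03706691512914375 left mm [-0. -0. -0.]
[[0, 0, 20, 0.3, -0.2, 0.2, 0], [0, 0, 20, 0.0, 0.0, -0.0, 0], [-1, 0, 20, 0.0, 0.0, -0.0, 0], [0, 1, 14, 0.0, 0.0, -0.0, 0], [0, 0, 0, 0.0, 0.0, -0.0, 0]]
```

jog_arm(
  deltas=[
    [[0,0,20,0.3,-0.2,0.2,0],[0,0,22,0,0,0,0],[-1,-1,20,0,0,0,0],[0,-1,10,0,0,0,0],[0,0,3,0,0,0,0]],
  ],
)

```text
clock: 20.85
eef_pos: [0.6133, 0.1353, 0.0391]
tool_rot: [0.708, 0.706, -0.0, 0.0]
ft_force: [0.1, -0.4, -1.0]
grip_width: 0.0367
```

```bash
python3 -c "
from h import *
plan(.6128,.1365,.0335,0,v=20,n=1)"
```

```text
t 20.85 at [0.6133 0.1353 0.0391] w 0.03671658581782929 left mm [-0.  0.  0.]
[[1, 0, 6, -0.0, 0.1, -0.2, 0]]
```

jog_arm(
  deltas=[
    [[1,-1,4,0,0.1,-0.2,0],[0,0,2,0,0,0,0],[0,0,0,0,0,0,0],[0,0,0,0,0,0,0]],
  ],
)

```text
clock: 21.25
eef_pos: [0.6129, 0.1369, 0.0348]
tool_rot: [0.707, 0.708, 0.001, 0.0]
ft_force: [0.3, -0.5, -0.3]
grip_width: 0.0367
```

```bash
python3 -c "
from h import *
plan(.6128,.1365,.0332,0,v=20,n=1)"
```

```text
t 21.25 at [0.6129 0.1369 0.0348] w 0.03665044065320098 left mm [-0. -0.  0.]
[[0, 0, 2, 0.1, -0.1, 0.1, 0]]
```

jog_arm(
  deltas=[
    [[0,0,2,0.1,0,0,0],[0,0,0,0,0,0,0],[0,0,0,0,0,0,45],[0,0,0,0,0,0,85],[0,0,0,0,0,0,85]],
  ],
)

```text
clock: 21.75
eef_pos: [0.6151, 0.1374, 0.0352]
tool_rot: [0.707, 0.708, 0.003, 0.001]
ft_force: [0.0, -0.3, 0.3]
grip_width: 0.072
```

jog_arm(
  deltas=[
    [[0,0,0,0,0,0,85],[0,0,0,0,0,0,85],[0,0,-30,0,0,0,85],[0,0,-40,0,0,0,85],[0,0,-40,0,0,0,85]],
  ],
)

```text
clock: 22.25
eef_pos: [0.6092, 0.136, 0.1401]
tool_rot: [0.707, 0.708, -0.004, -0.003]
ft_force: [0.6, -0.4, 0.3]
grip_width: 0.085
```

jog_arm(
  deltas=[
    [[0,-30,-20,0,0,0,85],[0,-45,-10,0,0,0,85],[0,-45,0,0,0,0,85],[0,-40,0,0,0,0,85],[0,-20,0,0,0,0,85]],
  ],
)

```text
clock: 22.75
eef_pos: [0.4317, 0.1367, 0.1788]
tool_rot: [0.707, 0.707, 0.005, 0.002]
ft_force: [0.6, -0.0, -0.2]
grip_width: 0.0852
```

Run:
```python
from h import *
print(get_obs()["eef_pos"])
a,_=snap("top","t2.png");b,_=snap("scene","s2.png")
print("beaker",[(r["at"],round(r["conf"],2)) for r in masks_of("beaker","top")[:1]])
A=cv2.resize(a[120:260,110:410],(600,280),interpolation=cv2.INTER_CUBIC);B=cv2.resize(b[140:270,150:450],(600,260),interpolation=cv2.INTER_CUBIC)
cv2.imwrite("pics/f.png",np.vstack([A,B])[:,:,::-1])
```

```text
[0.43168265 0.13672796 0.17882774]
beaker []
```

View pics/f.png

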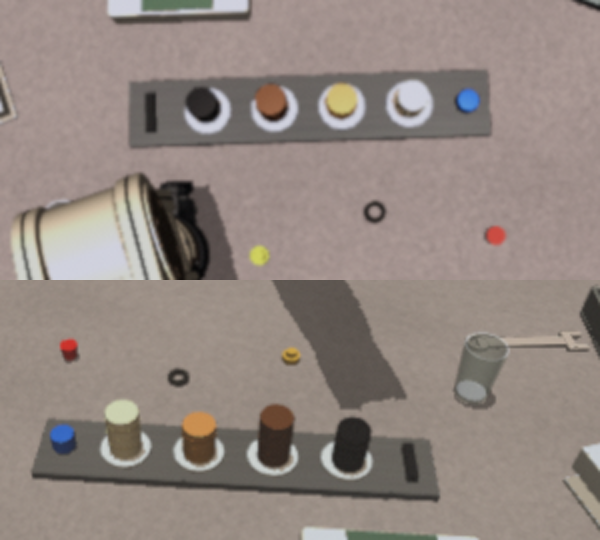

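All four plugs stand upright in order, with cream next to the blue post. The beaker is where it was in the scene view (crop 483,370, about 391,185 against 389,184 before). I'll do one numeric check, then hand in.

Run:
```python
from h import *
for n,u,h in(("cream",(413,97),.076),("tan",(342,99),.064),("brown",(271,101),.082),("black",(203,104),.07)):print(n,np.round(onz("top",(u[0]/2+110,u[1]/2+120),h),4))
b=cv2.imread("pics/scene1.png").astype(int);c=cv2.imread("pics/s2.png").astype(int);print("beaker diff",np.abs(b-c)[160:205,375:405].mean())
o=get_obs();print(o["clock"],o["joint_vel"]);print(job_done())
```

```text
cream [ 0.6119 -0.1184]
tan [ 0.6137 -0.0335]
brown [0.6107 0.0513]
black [0.6114 0.1345]
beaker diff 3.630864197530864
22.9 [-0.01139029  0.04188659  0.05710355 -0.01718512 -0.00288257 -0.00154209]
the job is handed in; nothing more can be done
None
```

The four plugs stand upright on the rail's discs in shade order: cream at the blue-post end, then tan, brown and black. I handed the job in at 22.9 s on the robot's clock.

- **Position:** in the final top view each plug measured within about 3 mm of its disc's centre. The wrist camera had put cream, tan and brown within about 1.5 mm after release. Black was checked only in the final views, at about 2 mm off.
- **Beaker:** the arm never went near it, and the scene view before and after shows it in the same place. The detector did not report it in the last top picture, because the arm was blocking that camera's view.
- **Forces and state at hand-in:** the highest wrist force I saw was about 3 N. The gripper was open and well clear of everything.

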